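# Tip the bearing balls out of the screw-cap canister

## Task

Unscrew the cap of the flared canister on the tipping stand (counter-clockwise, a good quarter turn, until it has risen well clear of the rim), then press its side paddle down so that both steel bearing balls roll out into the stand's tray. Let the canister swing upright again and screw the cap fully back down, leaving the balls in the tray.

Things in the scene. Friction and masses are not known exactly. Their poses are not given: they have to be found in the camera images.
- cap (a joint): Screw cap's turn in rad: 0 = fully down (stop), grows counter-clockwise from above, stop at 1.6. It climbs a steep thread on a fixed central stem, 15 mm per rad (so the gripper must rise and sink with it), cannot come off, and stays where left (0.04 N m friction). Balls pass under it easily from 1.2 rad (18 mm gap). Starts at 0 to 0.08.
- cap_grip (a point): Cap's grip: dark wooden bar 64 long, 16 thick, 34 mm high on a dark steel disc 98 across, 6 thick. Point on the canister's axis, 14 below the bar's top, 20 above the disc; 191 mm above the bench with the cap down. Turns and rises with the cap: x along the bar, y across it (close fingers along y), z up. At cap 0 the bar points 0.7 rad clockwise, from above, of the pour direction.
- canister (a joint): Canister's tilt in rad: 0 = upright (stop), grows as the mouth tips to the tray, stop at 1.75. Flared aluminium, 90 mm high, 60 across the bottom, 92 at the rim, between two plywood cheeks on a level pivot 125 mm above the bench. A weak spring (few N at the paddle) returns it upright when let go. Balls roll out from about 1.4; hold it tipped about 1 s.
- paddle (a point): Top face of the flat wooden paddle (36 wide, 8 thick, ends 135 mm from the pivot, slopes 48 deg up toward the tray side), 125 mm left of the canister seen along the pour direction. Point 64 ahead of and 77 above the pivot, 202 mm above the bench. x = pour direction, z up, when upright. Closed fingers pressed straight down here, 140 mm, tip it to about 1.6 rad; only bench below.
- tray (a point): Middle of the inner floor of the open wooden tray fixed to the stand, reaching from under the canister out to the pour side, 17 mm above the bench; inside 240 (x) by 108 (y) mm, walls 37 mm high. x = pour direction; the canister's axis lies 85 mm behind this point (toward -x). z up.
- ball_a: Steel bearing ball, 14 mm across; origin at its centre. Starts in the canister, out of sight under the cap.
- ball_b: Second steel bearing ball, the same.

How it is judged:
By the outcome, as a careful person would: the job done as asked, in the order asked, and still so for the second after the job is handed in, with the robot touching nothing.
It also fails if it takes over 64 s, if anything falls off the work surface, if the arm or the gripper's body presses on something with over 40 N, if the wrist force passes 120 N, or if a joint passes its speed limit or range.

## Robot

A 6-joint arm with a two-finger parallel gripper is mounted at the origin on the work surface. World frame = base frame: x ahead of the robot, y to its left, z up, the work surface at z = 0. Lengths are in mm, angles in rad, forces in N, time in s.
With the tool pointing down it reaches from about 375 to 825 mm from the base axis. Payload 5.5 kg.
Tool frame: the origin (TCP) lies at the very end of the fingers, on their centre line; the grasp point (between the pads) lies 19 mm behind it; x points along the fingers, y is the direction in which the jaws open and shut, and the axes are right-handed (so a half turn about x gives the same grasp; the last joint's range is limited). The gripper opens to 85 mm and grips with 20 to 120 N. Pads are 22 mm wide; open, the fingers measure 114 mm over their backs; the gripper's body (76 mm by 85 mm) begins 54 mm behind the grasp point. The pads swing forward as they close: fully open they stand 13 mm farther back than shut.
Start: joints at [1.161, 0.314, -0.047, 1.21, 0, 1.571], TCP at [239.052, 550.317, 231.299] pointing down, gripper open.
Joint ranges: [-2.67, 2.67], [-0.69, 1.73], [-1.03, 1.25], [-2.08, 2.16], [-1.42, 1.45], [-3.14, 3.14]. Speed limits (rad/s): [2.39, 2.39, 3.01, 3.14, 3.14, 3.14].

## Interface

Orientations are given as a unit quaternion [x, y, z, w].
In Python, from workcell import r gives the robot as it stands. The module is installed in compiled form; this text tells all that it offers.
- The arm moves only by the tool send_rows, never from a script. Its argument "moves" is a list that holds one entry, the list of rows, each a list of 7 numbers: the shift along the tool's x, y, z in cm, then the turn, a rotation vector about the tool's x, y, z in degrees, then the finger opening in cm, from 0 to 8.54. In form: [[[tx, ty, tz, wx, wy, wz, fingers], ...]]. A call has exactly 5 rows; each row shifts and turns the commanded pose from where the row before left it, along the tool's axes as they then stand; what a row does not reach is not made up. A row lasts 1/10 s, in which the tool goes at most 50 mm and 8.59 degrees, less where a joint would pass 70% of its speed; a pose out of reach is approached as far as the arm can. A call with a gripper value outside its range is refused whole. The fingers move at their own pace and stop on an object; "newtons" is the grip in N (left out, the last holds). Time passes only in rows, so rows that do not move let the fingers close, or fill a call up. It gives the time, the measured TCP pose, the force and the opening at its end, in the units of the state.
- r.sense(): the state, without advancing time (a new reading comes with each control period).
- r.snapshot(name): name is "scene" or "top" or "wrist"; returns the picture (400x640x3 uint8, blue, green, red); there is no depth.
- r.camera_model(name): a dict with "fx", "fy", "cx", "cy" (pixels), "eye" and "attitude" of the camera in the world. Camera axes: x right, y down, z forward; pixel columns grow to the right and rows downward; lengths in mm; the calibration is good to about 2 mm. A picture is of the moment at which its call begins: read the wrist's pose just before it. camera_model takes no time and is no camera call; for the wrist camera it gives the pose at the moment of the call.
- r.finish_job(): hands the job in, once; it reports no verdict.
Trained networks look in the newest picture that a camera, given by its name, has taken for a name from the list of things; names that differ only in an ending like _2 or _b are one class to them, and where a whole thing is asked for, a point or a joint stands for the part that bears it (a point fixed in the world has none). Each returns a list of dicts, best first, with "score" (0 to 1); they miss things now and then, are a little off and sometimes report something else, mostly with a low value. They report only what shows in the picture. A call takes as long as a camera call.
- r.boxes_of(name, camera): "bbox" ([left, top, width, height] in pixels, round what is visible of it).
The state is a dict: "time_s": time; "joint_pos": joint angles; "qd": joint speeds; "effort": joint torques, N m; "position": TCP position; "tool_rot": TCP orientation; "force": force on the tool from outside, world axes, zero at the start; "wrist_torque": the same for the moment, N m; "finger_gap": opening from 0.0 (shut) to 1.0 (fully open).
Only numpy, scipy, OpenCV 4.12 (cv2) and the standard library are available. Lean on these libraries where they do the work, as an engineer would, in place of code of your own. Each camera call takes 0.05 s, during which the arm holds its last target.

## Working session

There is one attempt and no reset: what is moved stays moved. The work goes in short steps, Python scripts to look and compute and a tool call to move; the robot and the scene stay as the last step left them, time stands still between calls to the robot, and variables do not carry over. Pictures are saved under pics/ and viewed, and the job is handed in when it is done.

Besides the shell and the picture viewer there is one more tool, called after "Request:" as name([rows], argument=value, ...), one row to a line, values as JSON. send_rows: Moves the arm, as the interface text tells. Its arguments: {"type":"object","properties":{"moves":{"type":"array"},"newtons":{"type":"number"}},"required":["moves"]}

```bash
mkdir -p pics; ls; cat > h.py <<'E'
from workcell import r
import numpy as np, cv2
from scipy.spatial.transform import Rotation as R
E
python3 - <<'E'
from h import *
print(r.sense())
for n in ["scene","top","wrist"]:
    print(r.camera_model(n)); cv2.imwrite(f"pics/{n}0.png",r.snapshot(n))
    for t in ["cap_grip","paddle","canister"]: print(n,t,r.boxes_of(t,n)[:3])
E
```

```text
pics
{'time_s': 0.0, 'joint_pos': array([ 1.16099842e+00,  3.14221825e-01, -4.80667698e-02,  1.21018989e+00,
       -9.46948613e-06,  1.57082889e+00]), 'qd': array([-4.99440694e-04, -1.98752647e-03,  1.62125337e-03, -6.85375584e-04,
       -6.30081063e-05, -1.05694690e-04]), 'effort': array([ 5.09818401e-04, -5.39591968e+01,  3.39747190e+01,  1.89447409e-02,
        1.86200118e-04,  1.34698755e-05]), 'position': array([238.83099785, 549.79870238, 230.44246958]), 'tool_rot': array([ 0.14330201,  0.69243034, -0.14446796,  0.69219489]), 'force': array([-0.89006769,  0.00156688, -0.23908712]), 'wrist_torque': array([-0.03597953, -0.02045669,  0.07457628]), 'finger_gap': 1.0018061229523212}
{'fx': 388.8768831210713, 'fy': 388.8768831210713, 'cx': 316.9031027330094, 'cy': 197.55682750458556, 'eye': array([941.48285188, 270.83290975, 633.11892439]), 'attitude': array([ 0.45245386,  0.81866585, -0.31290068, -0.1648178 ])}
scene cap_grip [{'bbox': [315.7, 135.3, 57.8, 44.5], 'score': 0.81}]
scene paddle [{'bbox': [318.9, 139.8, 88.7, 79.9], 'score': 0.56}]
scene canister [{'bbox': [317.6, 135.0, 89.4, 88.4], 'score': 0.84}]
{'fx': 395.8860444997043, 'fy': 395.8860444997043, 'cx': 326.6468887925924, 'cy': 201.78571507409507, 'eye': array([464.43320028,  33.52588747, 787.08744028]), 'attitude': array([ 0.70454607, -0.70450763,  0.06661269, -0.05335345])}
top cap_grip [{'bbox': [285.3, 218.2, 65.4, 65.0], 'score': 0.64}]
top paddle [{'bbox': [239.6, 164.7, 113.6, 118.9], 'score': 0.62}]
top canister [{'bbox': [237.5, 161.3, 118.2, 122.3], 'score': 0.72}]
{'fx': 302.7225114838647, 'fy': 302.7225114838647, 'cx': 318.31816660285705, 'cy': 201.27132929662875, 'eye': array([162.90618755, 584.75968204, 372.87356047]), 'attitude': array([0.82468978, 0.5412374 , 0.08980461, 0.13741899])}
wrist cap_grip []
wrist paddle []
wrist canister []
```

View pics/scene0.png

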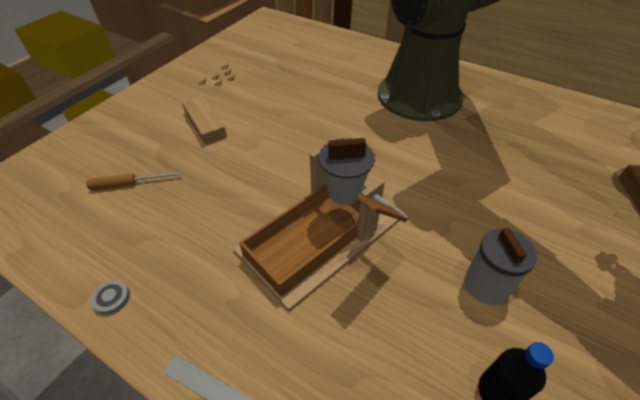

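View pics/top0.png

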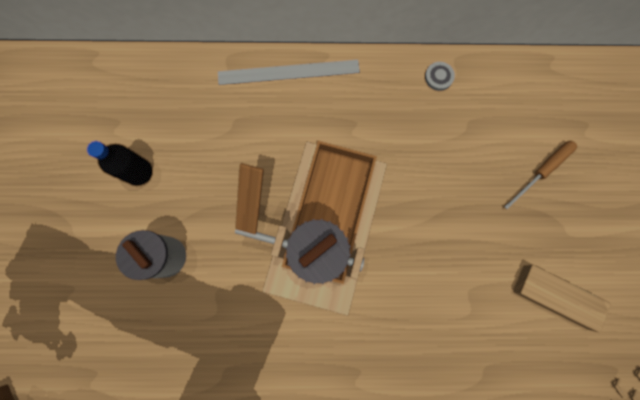

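View pics/wrist0.png

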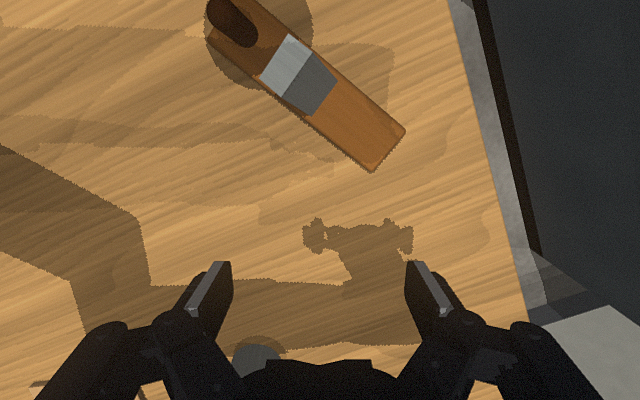

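The top view shows the flared canister on the stand at about (318,250), with its bar diagonal, the tray towards the top of the picture and the paddle at (250,200). The canister at (142,255) is a decoy. The wrist view shows neither. I'll enlarge crops to measure.

```bash
python3 - <<'E'
import cv2
a=cv2.imread("pics/top0.png")[130:320,220:400]; b=cv2.imread("pics/scene0.png")[120:310,230:420]
cv2.imwrite("pics/top0c.png",cv2.resize(a,None,fx=3.15,fy=3.15,interpolation=2)); cv2.imwrite("pics/scene0c.png",cv2.resize(b,None,fx=3.15,fy=3.15,interpolation=2))
E
```

```text
(no output)
```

View pics/top0c.png

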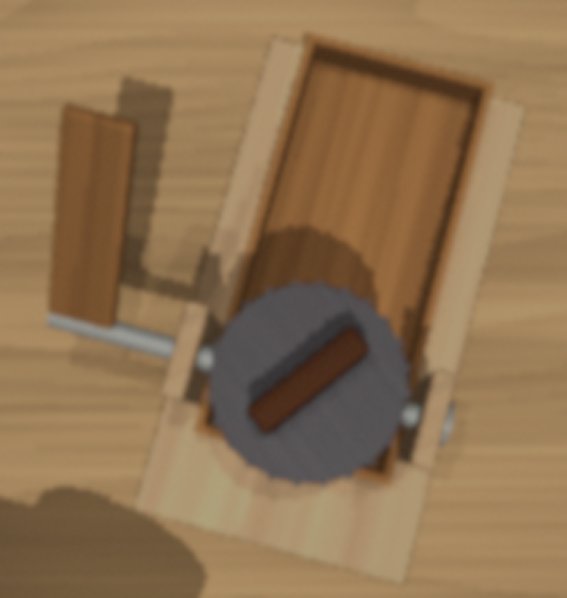

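View pics/scene0c.png

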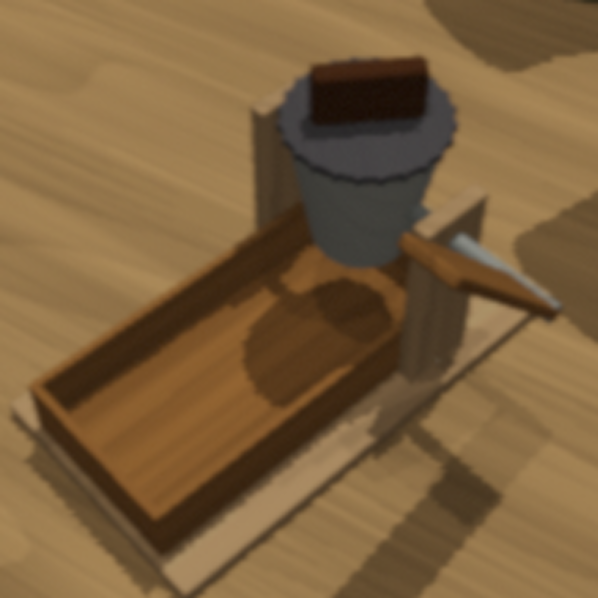

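```bash
cat >> h.py <<'E'
def ray(cam,px):
    m=cam if isinstance(cam,dict) else r.camera_model(cam)
    d=R.from_quat(m['attitude']).apply([(px[0]-m['cx'])/m['fx'],(px[1]-m['cy'])/m['fy'],1]); return np.array(m['eye']),d
def atz(cam,px,z):
    e,d=ray(cam,px); return e+d*(z-e[2])/d[2]
def tri(obs):
    A=np.zeros((3,3));b=np.zeros(3)
    for c,p in obs:
        e,d=ray(c,p); d=d/np.linalg.norm(d); P=np.eye(3)-np.outer(d,d); A+=P;b+=P@e
    x=np.linalg.solve(A,b)
    res=[np.linalg.norm(np.cross(x-ray(c,p)[0],ray(c,p)[1]/np.linalg.norm(ray(c,p)[1]))) for c,p in obs]
    return x,res
E
python3 - <<'E'
from h import *
T=lambda u,v:((u+.5)/3.15-.5+220,(v+.5)/3.15-.5+130)
S=lambda u,v:((u+.5)/3.15-.5+230,(v+.5)/3.15-.5+120)
print('disc tri',tri([('top',T(310,382)),('scene',S(367,119))]))
print('disc z171',atz('top',T(310,382),171),atz('scene',S(367,119),171))
print('bar top',atz('top',T(309.5,379),205),atz('scene',S(369,66),205))
c=[atz('top',T(*p),205) for p in [(250,408),(352,327),(369,348),(267,431)]];print(c)
v=c[1]-c[0]+c[2]-c[3];print('bar yaw',np.arctan2(v[1],v[0]),np.linalg.norm(v)/2)
# tray outer top z ~17+37=54?
t=[((305,36),(493,85)),((305,36),(201,430)),((493,85),(388,478))]
for a,b in t:
    v=atz('top',T(*b),54)-atz('top',T(*a),54);print('edge',np.arctan2(v[1],v[0]),np.linalg.norm(v))
print('tray far corners',[ (atz('top',T(*p),54)) for p in [(305,36),(493,85)]],[atz('scene',S(*p),54) for p in [(36,388),(155,516)]])
print('paddle tri low/up')
for n,a,b in [('far L',(65,103),None),('far R',(135,125),(402,236)),('near L',(50,318),(557,310)),('near R',(115,325),None)]:
    print(n, tri([('top',T(*a)),('scene',S(*b))]) if b else '')
v=atz('top',T(209,360),125)-atz('top',T(412,415),125);print('pivot',v,np.arctan2(v[1],v[0]))
E
```

```text
disc tri (array([492.38992657,  36.86556954, 167.23571437]), [np.float64(1.8208392002119826), np.float64(1.8208392002119265)])
disc z171 [493.02500061  35.22399185 171.        ] [495.24846216  40.39044217 171.        ]
bar top [492.82954155  35.36506112 205.        ] [491.36955124  37.73150567 205.        ]
[array([479.54300632,  62.79374248, 205.        ]), array([516.97079313,  15.55963612, 205.        ]), array([507.17423872,   7.66677891, 205.        ]), array([469.05420618,  54.87028933, 205.        ])]
bar yaw -0.8960700677557226 60.46886900773704
edge -1.8314925334936107 118.72939622990577
edge 2.896479625283038 245.40346607153162
edge 2.8673933651462367 244.07441822491805
tray far corners [array([708.9459819 ,  39.05479196,  54.        ]), array([678.34308861, -75.66282853,  54.        ])] [array([678.56665423, -67.63648092,  54.        ]), array([708.66811164,  38.76918098,  54.        ])]
paddle tri low/up
far L 
far R (array([607.64493347, 117.50377003, 226.25110349]), [np.float64(1.6004100867283955), np.float64(1.600410086728363)])
near L (array([528.30475488, 174.31687902, 125.8870852 ]), [np.float64(1.4426941012266064), np.float64(1.4426941012267036)])
near R 
pivot [ 28.85127802 107.00578713   0.        ] 1.3074354159578376
```

```bash
cat >> h.py <<'E'
def delta(pos,yaw):
    """shift(cm, tool axes) & rotvec(deg, tool) from the measured pose to tool-down, tool y axis at yaw"""
    s=r.sense(); Q=R.from_quat(s['tool_rot'])
    y=np.array([np.cos(yaw),np.sin(yaw),0]); x=np.array([0,0,-1.]); G=R.from_matrix(np.c_[x,y,np.cross(x,y)])
    print('t',s['time_s'],'pos',s['position'].round(1),'yaw',np.round(np.arctan2(*Q.as_matrix()[1::-1,1]),3),'x',Q.as_matrix()[:,0].round(3),'j',s['joint_pos'].round(2),'gap',round(s['finger_gap'],2),'F',s['force'].round(1))
    print('shift',(Q.inv().apply(np.array(pos)-s['position'])/10).round(2),'rot',np.degrees((Q.inv()*G).as_rotvec()).round(2))
E
python3 - <<'E'
from h import *
print(R.from_quat(r.sense()['tool_rot']).as_matrix().round(3))
delta([492.5,36.5,270],.675);delta([492.5,36.5,270],.675-np.pi)
E
```

```text
[[ 0.     0.398  0.917]
 [-0.     0.917 -0.398]
 [-1.    -0.     0.   ]]
t 0.6 pos [239.  550.3 231.3] yaw 1.161 x [ 0. -0. -1.] j [ 1.16  0.31 -0.05  1.21 -0.    1.57] gap 1.0 F [0.  0.3 0.4]
shift [ -3.87 -37.03  43.72] rot [27.85  0.    0.  ]
t 0.6 pos [239.  550.3 231.3] yaw 1.161 x [ 0. -0. -1.] j [ 1.16  0.31 -0.05  1.21 -0.    1.57] gap 1.0 F [0.  0.3 0.4]
shift [ -3.87 -37.03  43.72] rot [-152.15   -0.      0.  ]
```

Request:
send_rows([
  [[-1.5,-2,2.4,0,0,0,8.5],[-1.5,-2.5,2.9,0,0,0,8.5],[-1.5,-2.5,2.9,0,0,0,8.5],[-1.5,-2.5,2.9,0,0,0,8.5],[-1,-2.5,2.9,0,0,0,8.5]],
])

```text
time_s: 1.1
position: [320.3, 383.4, 302.5]
tool_rot: [0.144, 0.692, -0.143, 0.693]
force: [0.6, 0.6, -0.0]
finger_gap: 0.994
```

Request:
send_rows([
  [[0,-2.5,2.9,0,0,0,8.5],[0,-2.5,2.9,0,0,0,8.5],[0,-2.5,2.9,0,0,0,8.5],[0,-2.5,2.9,0,0,0,8.5],[0,-2.5,2.9,0,0,0,8.5]],
])

```text
time_s: 1.6
position: [403.3, 210.6, 301.6]
tool_rot: [0.144, 0.692, -0.144, 0.693]
force: [0.1, 0.5, 0.4]
finger_gap: 0.997
```

```bash
python3 - <<'E'
from h import *
delta([492.5,36.5,280],.675)
E
```

```text
t 1.6 pos [403.3 210.6 301.6] yaw 1.161 x [ 0.001  0.    -1.   ] j [ 0.48  0.02 -0.24  1.31 -0.    0.89] gap 1.0 F [0.1 0.5 0.4]
shift [  2.16 -12.42  15.11] rot [ 2.786e+01  2.000e-02 -4.000e-02]
```

Request:
send_rows([
  [[0,-2.5,3.0,0,0,0,8.5],[0,-2.5,3.0,0,0,0,8.5],[0,-2.5,3.0,0,0,0,8.5],[0,-2.5,3.0,0,0,0,8.5],[0,-2.4,3.1,0,0,0,8.5]],
])

```text
time_s: 2.1
position: [492.4, 36.6, 301.6]
tool_rot: [0.144, 0.692, -0.144, 0.692]
force: [0.7, -0.0, 0.4]
finger_gap: 0.995
```

Request:
send_rows([
  [[0,0,0,7,0,0,8.5],[0,0,0,7,0,0,8.5],[0,0,0,7,0,0,8.5],[0,0,0,6.86,0,0,8.5],[0,0,0,0,0,0,8.5]],
])

```text
time_s: 2.6
position: [491.9, 38.1, 301.4]
tool_rot: [0.306, 0.637, -0.306, 0.637]
force: [1.1, -0.0, 0.1]
finger_gap: 0.995
```

```bash
python3 - <<'E'
from h import *
delta([492.5,36.5,280],.675)
print(r.camera_model('wrist'))
im=r.snapshot('wrist');cv2.imwrite('pics/wrist1.png',im);print(r.boxes_of('cap_grip','wrist'))
E
```

```text
t 2.6 pos [491.9  38.1 301.4] yaw 0.674 x [ 0. -0. -1.] j [ 0.08  0.09 -0.16  1.32 -0.    0.97] gap 1.0 F [ 1.1 -0.   0.1]
shift [ 2.14 -0.05  0.16] rot [-0.04  0.01 -0.01]
{'fx': 302.7225114838647, 'fy': 302.7225114838647, 'cx': 318.31816660285705, 'cy': 201.27132929662875, 'eye': array([440.21785349, 104.46936322, 443.08204632]), 'attitude': array([0.93080911, 0.32651043, 0.05435792, 0.15501792])}
[{'bbox': [269.8, 138.5, 101.9, 103.6], 'score': 0.82}]
```

View pics/wrist1.png

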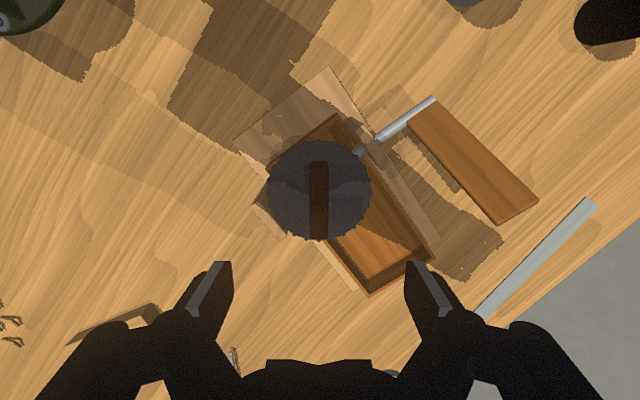

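The wrist view shows the bar upright in the picture (columns 309–327, rows 160–240), so it lines up with the jaws. The disc centre is near (320,191).

```bash
python3 - <<'E'
import cv2
a=cv2.imread("pics/wrist1.png")[120:260,250:390]
a=cv2.convertScaleAbs(a,alpha=2.2)
cv2.imwrite("pics/wrist1c.png",cv2.resize(a,None,fx=4.2,fy=4.2,interpolation=2))
from h import *
w=r.camera_model('wrist')
print(tri([('top',(318.1,250.9)),('scene',(346.2,157.4)),(w,(319.7,191))]))
print(atz(w,(319.7,191),171))
E
```

```text
(array([493.0813657 ,  37.94257683, 167.75212898]), [np.float64(2.757402223480644), np.float64(1.2958366625447846), np.float64(1.9199947061281313)])
[493.05582203  40.55055012 171.        ]
```

View pics/wrist1c.png

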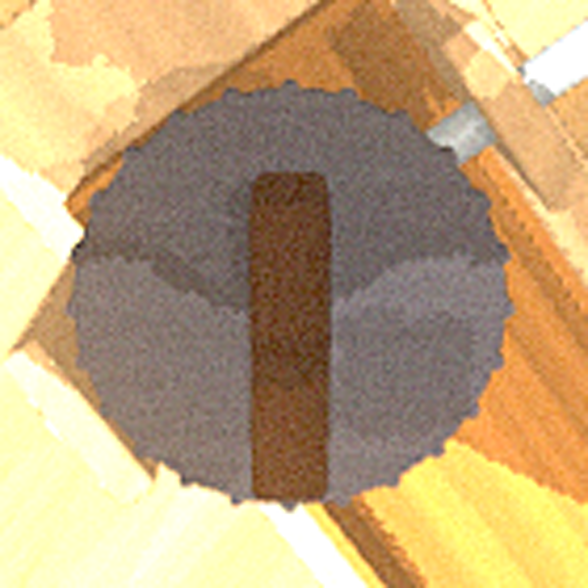

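Request:
send_rows([
  [[3,0,0.1,0,0,0,8.5],[3,0,0,0,0,0,8.5],[3,0,0,0,0,0,8.5],[2,0,0,0,0,0,8.5],[1.4,0,0,0,0,0,8.5]],
])

```text
time_s: 3.2
position: [491.6, 37.4, 175.6]
tool_rot: [0.305, 0.638, -0.306, 0.637]
force: [-0.4, -0.2, 1.0]
finger_gap: 0.993
```

Request:
send_rows([
  [[0,0,0,0,0,0,4],[0,0,0,0,0,0,2.4],[0,0,0,0,0,0,1],[0,0,0,0,0,0,1],[0,0,0,0,0,0,1]],
], newtons=40)

```text
time_s: 3.7
position: [493.0, 37.2, 178.1]
tool_rot: [0.306, 0.637, -0.306, 0.638]
force: [-0.4, 0.2, 4.6]
finger_gap: 0.181
```

```bash
python3 - <<'E'
from h import *
s=r.sense();print(s['time_s'],s['position'],s['force'],s['wrist_torque'],s['finger_gap']*85)
for n in ['wrist','scene']: cv2.imwrite(f'pics/{n}2.png',r.snapshot(n))
E
```

```text
3.7 [493.00884207  37.18575084 178.12904723] [-0.41936481  0.22467697  4.58876356] [ 0.12803018  0.12588264 -0.02575481] 15.37155416461883
```

View pics/scene2.png

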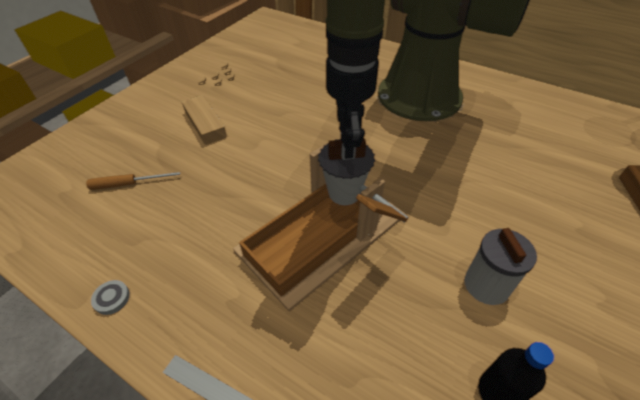

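The bar is gripped at 15.4 mm. Next I turn the cap counter-clockwise, rising with the thread.

Request:
send_rows([
  [[-0.1,0,0,-3.9,0,0,1],[-0.1,0,0,-3.9,0,0,1],[-0.1,0,0,-3.9,0,0,1],[-0.1,0,0,-3.9,0,0,1],[-0.1,0,0,-3.9,0,0,1]],
])

```text
time_s: 4.3
position: [492.9, 37.1, 183.2]
tool_rot: [0.193, 0.68, -0.193, 0.681]
force: [-2.6, -0.8, 6.3]
finger_gap: 0.178
```

```bash
python3 - <<'E'
from h import *
s=r.sense();print(s['force'],s['wrist_torque'],s['finger_gap']*85); delta([493,37,183],.675)
E
```

```text
[-2.56812571 -0.83257843  6.28174236] [-0.25163876  0.38189079 -0.13401754] 15.13744330295141
t 4.3 pos [492.9  37.1 183.2] yaw 1.017 x [ 0.001 -0.    -1.   ] j [ 0.08  0.14 -0.38  1.05 -0.    0.63] gap 0.18 F [-2.6 -0.8  6.3]
shift [ 0.02 -0.01  0.01] rot [19.62  0.07 -0.03]
```

Request:
send_rows([
  [[-0.1,0,0,-3.9,0,0,1],[-0.1,0,0,-3.9,0,0,1],[-0.1,0,0,-3.9,0,0,1],[-0.1,0,0,-3.9,0,0,1],[-0.11,0,0,-3.9,0,0,1]],
])

```text
time_s: 4.8
position: [492.8, 37.0, 188.3]
tool_rot: [0.075, 0.703, -0.075, 0.703]
force: [-1.3, -1.5, 5.9]
finger_gap: 0.18
```

Request:
send_rows([
  [[-0.1,0,0,-3.9,0,0,1],[-0.1,0,0,-3.9,0,0,1],[-0.1,0,0,-3.9,0,0,1],[-0.1,0,0,-3.9,0,0,1],[-0.11,0,0,-3.9,0,0,1]],
])

```text
time_s: 5.3
position: [492.7, 36.8, 193.4]
tool_rot: [-0.045, 0.705, 0.045, 0.706]
force: [-1.9, -2.5, 6.0]
finger_gap: 0.18
```

Request:
send_rows([
  [[-0.1,0,0,-3.9,0,0,1],[-0.1,0,0,-3.9,0,0,1],[-0.1,0,0,-3.9,0,0,1],[-0.1,0,0,-3.9,0,0,1],[-0.11,0,0,-3.9,0,0,1]],
])

```text
time_s: 5.8
position: [492.7, 36.7, 198.5]
tool_rot: [-0.164, 0.688, 0.163, 0.688]
force: [-2.4, -3.1, 6.2]
finger_gap: 0.178
```

```bash
python3 - <<'E'
from h import *
s=r.sense();print(s['force'],s['wrist_torque'],s['finger_gap']*85); delta([493,37,183],.675)
E
```

```text
[-2.41161962 -3.07591466  6.24960776] [-0.59100913  0.49690097 -0.18670947] 15.11499494350129
t 5.8 pos [492.7  36.7 198.5] yaw 2.038 x [ 0.001 -0.001 -1.   ] j [ 0.08  0.13 -0.35  1.09 -0.   -0.39] gap 0.18 F [-2.4 -3.1  6.2]
shift [1.55 0.02 0.04] rot [7.811e+01 7.000e-02 8.000e-02]
```

Request:
send_rows([
  [[0,0,0,0,0,0,4],[0,0,0,0,0,0,5],[0,0,0,0,0,0,5],[-1,0,0,0,0,0,5],[-3,0,0,0,0,0,5]],
])

```text
time_s: 6.3
position: [490.6, 37.3, 236.0]
tool_rot: [-0.163, 0.69, 0.163, 0.686]
force: [0.1, 0.3, -0.0]
finger_gap: 0.584
```

Request:
send_rows([
  [[-4,0,0,0,0,0,5],[-2,0,0,0,0,0,5],[-1,0,0,0,0,0,4],[0,0,0,0,0,0,2],[0,0,0,0,0,0,0]],
])

```text
time_s: 6.8
position: [492.1, 37.4, 306.6]
tool_rot: [-0.163, 0.689, 0.163, 0.688]
force: [-0.6, -0.4, -0.6]
finger_gap: 0.138
```

```bash
python3 - <<'E'
from h import *
delta([586.4,141,280],2.038);delta([586.4,141,280],1.31)
for n in ['wrist','scene','top']:
  im=r.snapshot(n);cv2.imwrite(f'pics/{n}3.png',im); print(n,r.boxes_of('cap_grip',n)[:1],r.boxes_of('paddle',n)[:2])
print(r.camera_model('wrist'))
E
```

```text
t 6.8 pos [492.1  37.4 306.6] yaw 2.036 x [-0.001 -0.    -1.   ] j [ 0.08  0.09 -0.15  1.33  0.   -0.39] gap 0.14 F [-0.6 -0.4 -0.6]
shift [ 2.65  5.03 13.08] rot [-0.12 -0.07 -0.03]
t 6.8 pos [492.1  37.4 306.6] yaw 2.036 x [-0.001 -0.    -1.   ] j [ 0.08  0.09 -0.15  1.33  0.   -0.39] gap 0.14 F [-0.6 -0.4 -0.6]
shift [ 2.65  5.03 13.08] rot [41.6  -0.08 -0.  ]
wrist [{'bbox': [266.0, 140.5, 105.3, 109.8], 'score': 0.79}] [{'bbox': [263.2, 142.2, 145.7, 161.2], 'score': 0.62}]
scene [{'bbox': [314.4, 120.0, 60.8, 51.1], 'score': 0.59}] [{'bbox': [318.9, 120.7, 85.9, 101.2], 'score': 0.65}]
top [] []
{'fx': 302.7225114838647, 'fy': 302.7225114838647, 'cx': 318.31816660285705, 'cy': 201.27132929662875, 'eye': array([418.33230759,   1.20362654, 449.05148665]), 'attitude': array([0.51772861, 0.83973344, 0.13928282, 0.08605307])}
```

View pics/wrist3.png

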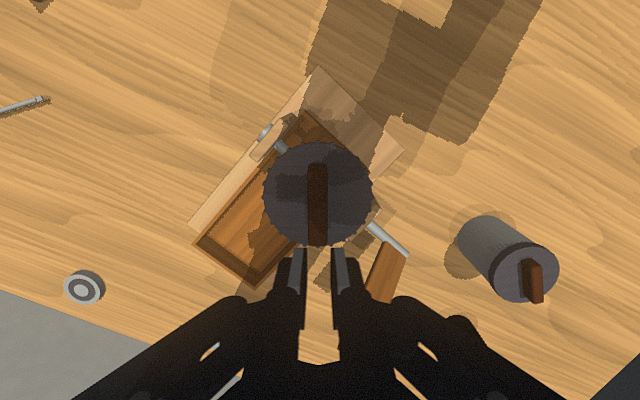

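View pics/scene3.png

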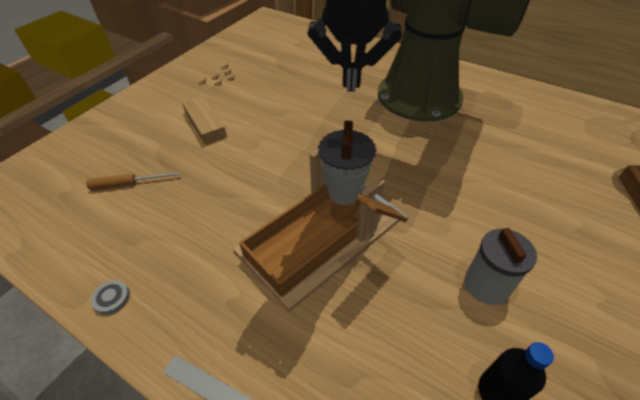

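The cap has risen and its bar now points along the wrist view's columns. It shows at (318,195) in the wrist view and (347,145) in the scene view. Next is the paddle.

Request:
send_rows([
  [[0,0,0,8.3,0,0,0],[0,0,0,8.3,0,0,0],[0,0,0,8.3,0,0,0],[0,0,0,8.3,0,0,0],[0,0,0,8.3,0,0,0]],
])

```text
time_s: 7.75
position: [492.5, 37.4, 307.6]
tool_rot: [0.093, 0.701, -0.093, 0.701]
force: [0.4, -0.2, -0.5]
finger_gap: -0.001
```

```bash
python3 - <<'E'
from h import *
delta([586.4,141,280],1.31)
im=r.snapshot('wrist');cv2.imwrite(f'pics/wrist4.png',im); print(r.boxes_of('paddle','wrist'))
E
```

```text
t 7.75 pos [492.5  37.4 307.6] yaw 1.306 x [-0. -0. -1.] j [ 0.08  0.09 -0.15  1.33 -0.    0.34] gap -0.0 F [ 0.4 -0.2 -0.5]
shift [ 2.75 12.46  6.34] rot [-0.24 -0.    0.  ]
[{'bbox': [262.9, 142.5, 214.0, 167.5], 'score': 0.68}]
```

View pics/wrist4.png

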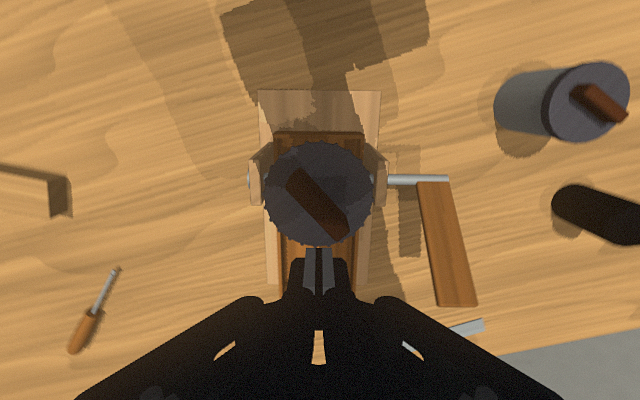

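The stand sits square in this view, with the paddle running from (432,182) to (457,305), which confirms the yaw. I'll move over the paddle.

Request:
send_rows([
  [[0,2.5,1.3,0,0,0,0],[0,3.5,1.8,0,0,0,0],[0,3.5,1.8,0,0,0,0],[0,2.96,1.44,0,0,0,0],[0,0,0,0,0,0,0]],
])

```text
time_s: 8.35
position: [587.7, 144.4, 306.2]
tool_rot: [0.089, 0.702, -0.089, 0.701]
force: [0.0, -0.3, 0.0]
finger_gap: -0.003
```

Request:
send_rows([
  [[2,0,0,0,0,0,0],[3,0,0,0,0,0,0],[2,0,0,0,0,0,0],[2,0,0,0,0,0,0],[1,0,0,0,0,0,0]],
])

```text
time_s: 8.85
position: [584.4, 140.8, 205.8]
tool_rot: [0.09, 0.702, -0.091, 0.7]
force: [-0.6, -0.1, 0.1]
finger_gap: -0.002
```

```bash
python3 - <<'E'
from h import *
delta([586.4,141,202],1.31)
for n in ['wrist','scene']: cv2.imwrite(f'pics/{n}5.png',r.snapshot(n))
E
```

```text
t 8.85 pos [584.4 140.8 205.8] yaw 1.314 x [-0.003 -0.001 -1.   ] j [ 0.24  0.33 -0.08  1.16 -0.    0.49] gap -0.0 F [-0.6 -0.1  0.1]
shift [0.38 0.07 0.19] rot [ 0.23 -0.14  0.08]
```

View pics/wrist5.png

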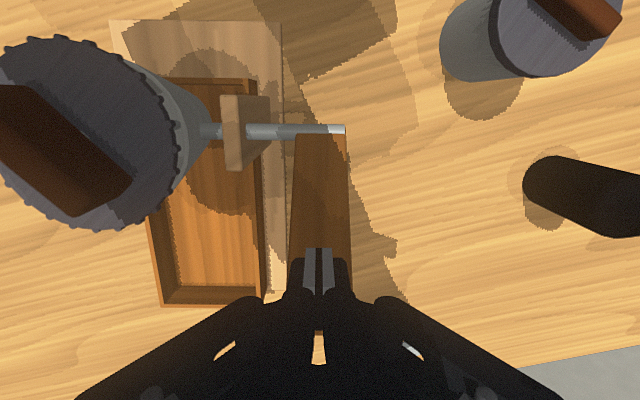

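View pics/scene5.png

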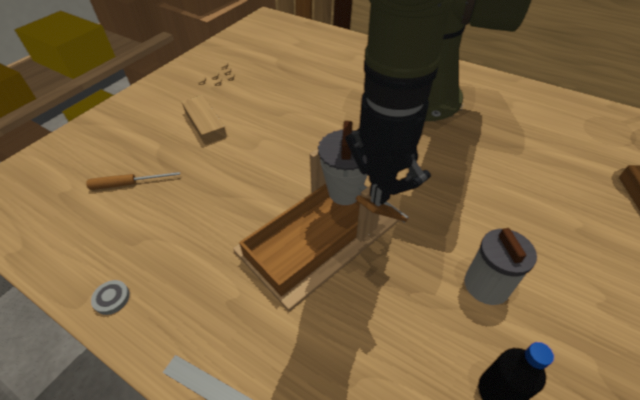

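Request:
send_rows([
  [[0.5,0,0.1,0,0,0,0],[0.8,0,0,0,0,0,0],[0.9,0,0,0,0,0,0],[0.9,0,0,0,0,0,0],[0.9,0,0,0,0,0,0]],
])

```text
time_s: 9.45
position: [586.8, 141.3, 166.9]
tool_rot: [0.091, 0.701, -0.091, 0.701]
force: [-0.2, 0.8, 1.9]
finger_gap: 0.001
```

Request:
send_rows([
  [[0.9,0,0,0,0,0,0],[0.9,0,0,0,0,0,0],[0.9,0,0,0,0,0,0],[0.9,0,0,0,0,0,0],[0.9,0,0,0,0,0,0]],
])

```text
time_s: 9.95
position: [587.2, 141.3, 122.1]
tool_rot: [0.091, 0.701, -0.091, 0.701]
force: [1.0, 0.4, 3.1]
finger_gap: 0.001
```

```bash
python3 - <<'E'
from h import *
delta([586.4,141,62],1.31)
for n in ['scene']: cv2.imwrite(f'pics/{n}6.png',r.snapshot(n))
E
```

```text
t 9.95 pos [587.2 141.3 122.1] yaw 1.312 x [ 0.001 -0.    -1.   ] j [ 0.24  0.38 -0.21  0.98 -0.    0.5 ] gap 0.0 F [1.  0.4 3.1]
shift [ 6.01 -0.05 -0.07] rot [ 0.1   0.05 -0.01]
```

View pics/scene6.png

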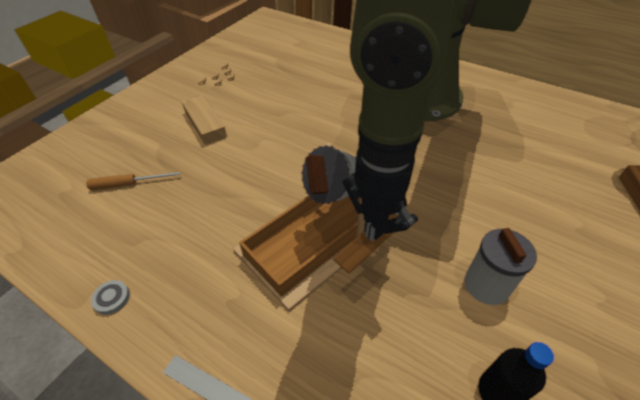

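The canister is tipping: the cap is at (325,175) and the paddle is about level. I keep pressing.

Request:
send_rows([
  [[0.9,0,0,0,0,0,0],[0.9,0,0,0,0,0,0],[0.9,0,0,0,0,0,0],[0.9,0,0,0,0,0,0],[0.9,0,0,0,0,0,0]],
])

```text
time_s: 10.5
position: [586.9, 141.3, 76.9]
tool_rot: [0.091, 0.701, -0.091, 0.701]
force: [1.0, -0.2, 1.9]
finger_gap: -0.001
```

Request:
send_rows([
  [[0.8,0,0,0,0,0,0],[0.6,0,0,0,0,0,0],[0.3,0,0,0,0,0,0],[0,0,0,0,0,0,0],[0,0,0,0,0,0,0]],
])

```text
time_s: 11.0
position: [587.6, 141.1, 60.7]
tool_rot: [0.091, 0.701, -0.091, 0.702]
force: [3.9, -1.0, -0.5]
finger_gap: 0.003
```

Request:
send_rows([
  [[0,0,0,0,0,0,0],[0,0,0,0,0,0,0],[0,0,0,0,0,0,0],[0,0,0,0,0,0,0],[0,0,0,0,0,0,0]],
])

```text
time_s: 11.5
position: [587.3, 141.2, 60.8]
tool_rot: [0.091, 0.701, -0.091, 0.702]
force: [5.1, -2.1, 0.2]
finger_gap: 0.003
```

Request:
send_rows([
  [[0,0,0,0,0,0,0],[0,0,0,0,0,0,0],[0,0,0,0,0,0,0],[0,0,0,0,0,0,0],[0,0,0,0,0,0,0]],
])

```text
time_s: 12.0
position: [587.3, 141.2, 60.7]
tool_rot: [0.091, 0.701, -0.091, 0.702]
force: [4.1, -1.2, -0.5]
finger_gap: 0.0
```

```bash
python3 - <<'E'
from h import *
delta([586.4,141,62],1.31)
for n in ['scene','top','wrist']:
    im=r.snapshot(n);cv2.imwrite(f'pics/{n}7.png',im);print(n,r.boxes_of('ball_a',n))
    if n=='scene': cv2.imwrite('pics/scene7c.png',cv2.resize(im[120:310,230:420],None,fx=3.15,fy=3.15,interpolation=2))
E
```

```text
t 12.0 pos [587.3 141.2  60.7] yaw 1.312 x [ 0.001 -0.    -1.   ] j [ 0.24  0.44 -0.28  0.86 -0.    0.5 ] gap 0.0 F [ 4.1 -1.2 -0.5]
shift [-0.13 -0.04 -0.08] rot [ 0.1   0.06 -0.  ]
scene []
top []
wrist []
```

View pics/scene7c.png

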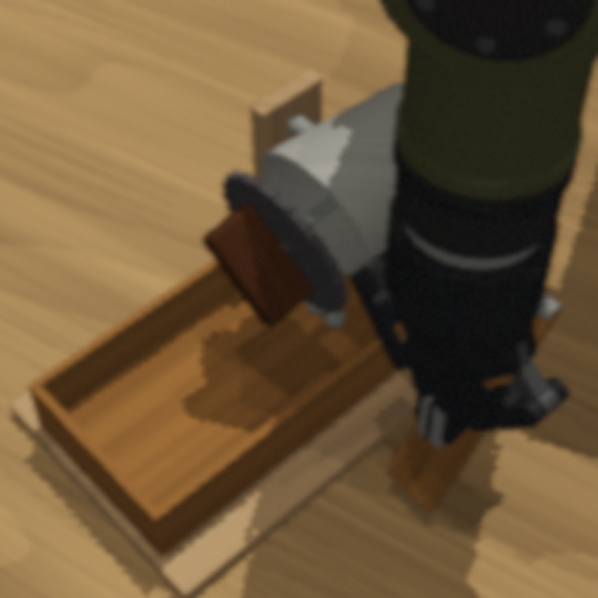

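View pics/wrist7.png

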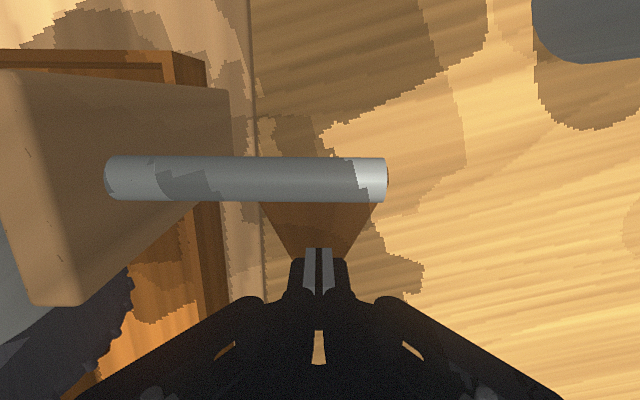

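The canister is tipped level, with the cap at about (315,200) in the full picture. A small grey thing shows below the disc at about (336,221) and may be a ball. I'll hold longer.

Request:
send_rows([
  [[0,0,0,0,0,0,0],[0,0,0,0,0,0,0],[0,0,0,0,0,0,0],[0,0,0,0,0,0,0],[0,0,0,0,0,0,0]],
])

```text
time_s: 12.8
position: [587.3, 141.2, 60.8]
tool_rot: [0.091, 0.701, -0.091, 0.702]
force: [4.4, -1.4, -0.0]
finger_gap: 0.003
```

Request:
send_rows([
  [[0.3,0,0,0,0,0,0],[0.3,0,0,0,0,0,0],[0,0,0,0,0,0,0],[0,0,0,0,0,0,0],[0,0,0,0,0,0,0]],
])

```text
time_s: 13.3
position: [589.1, 141.5, 56.6]
tool_rot: [0.092, 0.7, -0.091, 0.703]
force: [4.3, -1.8, 10.0]
finger_gap: 0.003
```

```bash
python3 - <<'E'
from h import *
delta([586.4,141,62],1.31)
im=r.snapshot('scene');cv2.imwrite('pics/scene8c.png',cv2.resize(im[150:260,270:400],None,fx=4.6,fy=4.6,interpolation=2))
im=r.snapshot('top');cv2.imwrite('pics/top8c.png',cv2.resize(im[130:320,220:400],None,fx=3.15,fy=3.15,interpolation=2))
E
```

```text
t 13.3 pos [589.1 141.5  56.6] yaw 1.312 x [ 0.005  0.    -1.   ] j [ 0.24  0.44 -0.28  0.84 -0.    0.5 ] gap 0.0 F [ 4.3 -1.8 10. ]
shift [-0.54 -0.12 -0.24] rot [ 0.09  0.26 -0.09]
```

View pics/scene8c.png

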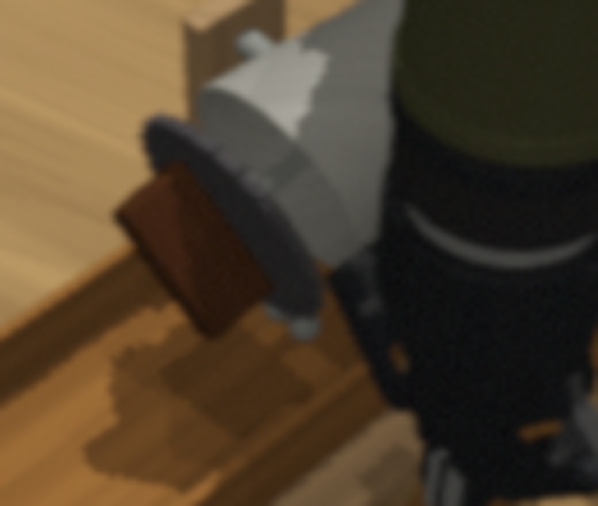

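View pics/top8c.png

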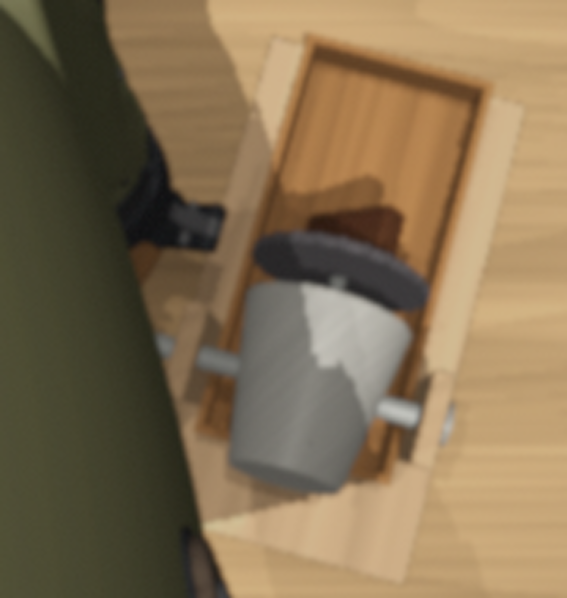

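Request:
send_rows([
  [[-0.6,0,0,0,0,0,0],[-0.9,0,0,0,0,0,0],[-1,0,0,0,0,0,0],[-1,0,0,0,0,0,0],[-1,0,0,0,0,0,0]],
])

```text
time_s: 13.9
position: [586.2, 141.4, 100.3]
tool_rot: [0.091, 0.701, -0.091, 0.701]
force: [0.7, -0.5, 0.6]
finger_gap: 0.002
```

Request:
send_rows([
  [[-1,0,0,0,0,0,0],[-1,0,0,0,0,0,0],[-1,0,0,0,0,0,0],[-1,0,0,0,0,0,0],[-1,0,0,0,0,0,0]],
])

```text
time_s: 14.4
position: [586.5, 141.4, 150.3]
tool_rot: [0.091, 0.701, -0.091, 0.701]
force: [-0.2, 0.5, 0.1]
finger_gap: -0.001
```

Request:
send_rows([
  [[-1,0,0,0,0,0,0],[-1,0,0,0,0,0,0],[-1,0,0,0,0,0,0],[-1,0,0,0,0,0,0],[-1,0,0,0,0,0,0]],
])

```text
time_s: 14.9
position: [586.7, 141.3, 200.4]
tool_rot: [0.091, 0.701, -0.091, 0.701]
force: [-0.2, -0.7, 0.1]
finger_gap: -0.001
```

Request:
send_rows([
  [[-2,0,0,0,0,0,0],[-3,0,0,0,0,0,0],[-3,0,0,0,0,0,0],[-3,0,0,0,0,0,0],[0,0,0,0,0,0,0]],
])

```text
time_s: 15.4
position: [588.7, 141.8, 314.8]
tool_rot: [0.092, 0.699, -0.09, 0.704]
force: [0.8, 0.2, 0.1]
finger_gap: 0.002
```

```bash
python3 - <<'E'
from h import *
delta([492.8,37,306],2.038)
im=r.snapshot('scene');print(r.boxes_of('ball_a','scene'));cv2.imwrite('pics/scene9c.png',cv2.resize(im[110:300,230:420],None,fx=3.15,fy=3.15,interpolation=2))
im=r.snapshot('wrist');print(r.boxes_of('ball_a','wrist'));cv2.imwrite('pics/wrist9.png',im)
E
```

```text
t 15.4 pos [588.7 141.8 314.8] yaw 1.312 x [ 0.007  0.002 -1.   ] j [ 0.24  0.3   0.12  1.39 -0.    0.5 ] gap 0.0 F [0.8 0.2 0.1]
shift [  0.79 -12.59  -6.59] rot [-41.61   0.43  -0.05]
[]
[]
```

View pics/scene9c.png

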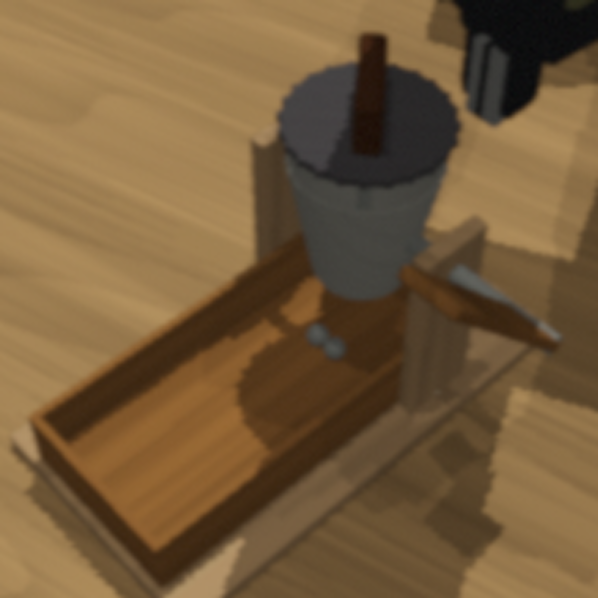

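View pics/wrist9.png

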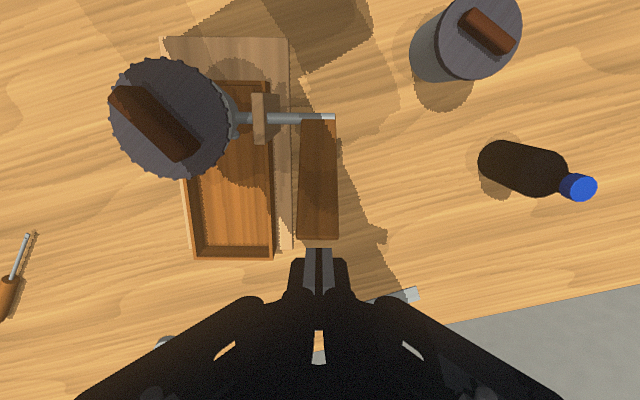

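Both balls lie in the tray at scene crop (317,333) and (334,347), and the canister is upright again. I go back to the cap.

Request:
send_rows([
  [[0,-2.5,-1.3,0,0,0,0],[0,-3.5,-1.8,0,0,0,2],[0,-3.5,-1.8,0,0,0,4],[0,-2.9,-1.5,0,0,0,5],[0,0,0,0,0,0,5]],
])

```text
time_s: 16.1
position: [489.8, 35.6, 308.7]
tool_rot: [0.092, 0.702, -0.093, 0.7]
force: [-0.2, 0.2, -0.4]
finger_gap: 0.584
```

Request:
send_rows([
  [[0,0,0,-8.3,0,0,5],[0,0,0,-8.3,0,0,5],[0,0,0,-8.3,0,0,5],[0,0,0,-8.3,0,0,5],[0,0,0,-8.3,0,0,5]],
])

```text
time_s: 16.6
position: [493.0, 38.3, 308.4]
tool_rot: [-0.165, 0.688, 0.165, 0.687]
force: [-0.2, 0.7, -0.1]
finger_gap: 0.587
```

```bash
python3 - <<'E'
from h import *
delta([492.8,37,199],2.038)
im=r.snapshot('wrist');print(r.boxes_of('cap_grip','wrist'));cv2.imwrite('pics/wrist10.png',im)
E
```

```text
t 16.6 pos [493.   38.3 308.4] yaw 2.042 x [-0.002  0.    -1.   ] j [ 0.08  0.09 -0.14  1.33  0.   -0.39] gap 0.59 F [-0.2  0.7 -0.1]
shift [10.94 -0.12 -0.06] rot [ 0.25 -0.09 -0.05]
[{'bbox': [264.9, 137.1, 108.5, 108.0], 'score': 0.59}]
```

View pics/wrist10.png

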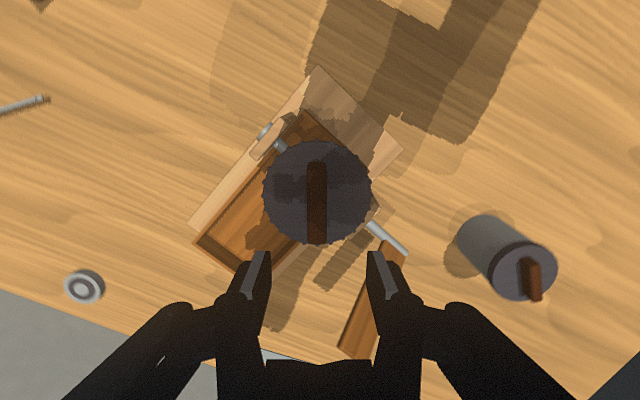

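Request:
send_rows([
  [[2.5,-0.1,0,0,0,0,5],[3,0,0,0,0,0,5],[2.5,0,0,0,0,0,5],[1.9,0,0,0,0,0,5],[1,0,0,0,0,0,5]],
])

```text
time_s: 17.2
position: [492.3, 37.1, 198.2]
tool_rot: [-0.162, 0.69, 0.162, 0.687]
force: [0.1, -0.0, 1.1]
finger_gap: 0.59
```

Request:
send_rows([
  [[0,0,0,0,0,0,3],[0,0,0,0,0,0,1],[0,0,0,0,0,0,1],[0,0,0,0,0,0,1],[0,0,0,0,0,0,1]],
], newtons=40)

```text
time_s: 17.7
position: [494.2, 37.2, 201.4]
tool_rot: [-0.163, 0.688, 0.163, 0.689]
force: [-0.7, 1.1, 2.5]
finger_gap: 0.179
```

```bash
python3 - <<'E'
from h import *
s=r.sense();print(s['force'],s['wrist_torque'],s['finger_gap']*85); delta([492.8,37,178],.609)
E
```

```text
[-0.70131438  1.11402008  2.52341526] [ 0.21918691  0.02648428 -0.07858457] 15.24366984565246
t 17.7 pos [494.2  37.2 201.4] yaw 2.036 x [ 0.002  0.    -1.   ] j [ 0.07  0.13 -0.35  1.09  0.   -0.39] gap 0.18 F [-0.7  1.1  2.5]
shift [ 2.34  0.05 -0.13] rot [ 8.175e+01  9.000e-02 -5.000e-02]
```

Request:
send_rows([
  [[0.1,0,0,4,0,0,1],[0.1,0,0,4,0,0,1],[0.1,0,0,4,0,0,1],[0.11,0,0,4,0,0,1],[0.11,0,0,4,0,0,1]],
])

```text
time_s: 18.2
position: [494.3, 36.8, 196.2]
tool_rot: [-0.04, 0.705, 0.04, 0.707]
force: [0.6, -0.8, 2.4]
finger_gap: 0.173
```

Request:
send_rows([
  [[0.1,0,0,4,0,0,1],[0.1,0,0,4,0,0,1],[0.11,0,0,4,0,0,1],[0.11,0,0,4,0,0,1],[0.11,0,0,4,0,0,1]],
])

```text
time_s: 18.7
position: [494.2, 36.5, 190.9]
tool_rot: [0.083, 0.702, -0.084, 0.703]
force: [-0.2, -1.9, 2.8]
finger_gap: 0.179
```

Request:
send_rows([
  [[0.1,0,0,4,0,0,1],[0.1,0,0,4,0,0,1],[0.1,0,0,4,0,0,1],[0.11,0,0,4,0,0,1],[0.11,0,0,4,0,0,1]],
])

```text
time_s: 19.2
position: [494.0, 36.2, 185.7]
tool_rot: [0.204, 0.676, -0.204, 0.678]
force: [-1.4, -2.6, 2.4]
finger_gap: 0.176
```

Request:
send_rows([
  [[0.1,0,0,4,0,0,1],[0.1,0,0,4,0,0,1],[0.1,0,0,4,0,0,1],[0.11,0,0,4,0,0,1],[0,0,0,0,0,0,1]],
])

```text
time_s: 19.7
position: [493.9, 36.0, 181.4]
tool_rot: [0.295, 0.642, -0.296, 0.643]
force: [-0.3, -4.4, 4.0]
finger_gap: 0.175
```

```bash
python3 - <<'E'
from h import *
s=r.sense();print(s['force'],s['wrist_torque'],s['finger_gap']*85); delta([492.8,37,178],.609)
E
```

```text
[-0.33086554 -4.42077458  3.99410333] [-0.8080968   0.22067309 -0.0827859 ] 14.863058767562334
t 19.7 pos [493.9  36.  181.4] yaw 0.709 x [ 0.001 -0.002 -1.   ] j [ 0.07  0.14 -0.38  1.05 -0.    0.94] gap 0.17 F [-0.3 -4.4  4. ]
shift [ 0.34 -0.02 -0.14] rot [5.71 0.13 0.02]
```

Request:
send_rows([
  [[0.04,0,0,1.5,0,0,1],[0.04,0,0,1.5,0,0,1],[0.04,0,0,1.5,0,0,1],[0.04,0,0,1.5,0,0,1],[0,0,0,0,0,0,1]],
])

```text
time_s: 20.2
position: [493.8, 36.0, 179.8]
tool_rot: [0.328, 0.625, -0.329, 0.627]
force: [-2.5, -5.3, 5.3]
finger_gap: 0.18
```

```bash
python3 - <<'E'
from h import *
s=r.sense();print(s['force'],s['wrist_torque'],s['finger_gap']*85); delta([492.8,37,178],.609)
E
```

```text
[-2.53411316 -5.31001724  5.31654035] [-1.21500475  0.33792979 -0.07568935] 15.334788205934117
t 20.2 pos [493.8  36.  179.8] yaw 0.604 x [ 0.001 -0.002 -1.   ] j [ 0.07  0.15 -0.38  1.04 -0.    1.04] gap 0.18 F [-2.5 -5.3  5.3]
shift [ 0.18 -0.03 -0.14] rot [-0.3   0.13  0.03]
```

Request:
send_rows([
  [[0.02,0,0,1,0,0,1],[0.02,0,0,1,0,0,1],[0,0,0,1,0,0,1],[0,0,0,0,0,0,1],[0,0,0,0,0,0,1]],
])

```text
time_s: 20.7
position: [493.8, 36.1, 179.5]
tool_rot: [0.344, 0.617, -0.345, 0.618]
force: [-2.7, -5.6, 6.0]
finger_gap: 0.177
```

```bash
python3 - <<'E'
from h import *
s=r.sense();print(s['force'],s['wrist_torque'],s['finger_gap']*85); delta([492.8,37,178],.609)
E
```

```text
[-2.66408927 -5.64011519  6.02574846] [-1.29940544  0.4418499   0.76085761] 15.034690745045829
t 20.7 pos [493.8  36.1 179.5] yaw 0.554 x [ 0.001 -0.002 -1.   ] j [ 0.07  0.15 -0.38  1.04 -0.    1.09] gap 0.18 F [-2.7 -5.6  6. ]
shift [ 0.15 -0.03 -0.13] rot [-3.16  0.14  0.03]
```

The reaction moment about z jumped from -0.08 to +0.76 N m, so the cap is at its stop. A small extra nudge, then release.

Request:
send_rows([
  [[0,0,0,1,0,0,1],[0,0,0,0.5,0,0,1],[0,0,0,0,0,0,1],[0,0,0,0,0,0,1],[0,0,0,0,0,0,1]],
])

```text
time_s: 21.2
position: [493.7, 36.1, 179.4]
tool_rot: [0.351, 0.613, -0.353, 0.614]
force: [-3.3, -5.2, 6.5]
finger_gap: 0.177
```

```bash
python3 - <<'E'
from h import *
s=r.sense();print(s['force'],s['wrist_torque'],s['finger_gap']*85); delta([492.8,37,178],.609)
E
```

```text
[-3.31854605 -5.22100064  6.51000815] [-1.28528669  0.43816207  1.13662583] 15.045966947453925
t 21.2 pos [493.7  36.1 179.4] yaw 0.529 x [ 0.001 -0.002 -1.   ] j [ 0.07  0.15 -0.38  1.04 -0.    1.12] gap 0.18 F [-3.3 -5.2  6.5]
shift [ 0.14 -0.04 -0.13] rot [-4.6   0.14  0.03]
```

Request:
send_rows([
  [[0,0,0,0,0,0,2.5],[0,0,0,0,0,0,5],[0,0,0,0,0,0,6],[-0.5,0,0,0,0,0,6],[-3,0,0,0,0,0,6]],
])

```text
time_s: 21.7
position: [491.2, 37.0, 211.4]
tool_rot: [0.352, 0.615, -0.354, 0.611]
force: [0.3, -0.1, -0.7]
finger_gap: 0.702
```

Request:
send_rows([
  [[-4,0,0,0,0,0,6],[-4,0,0,0,0,0,6],[-2,0,0,0,0,0,6],[0,0,0,0,0,0,6],[0,0,0,0,0,0,6]],
])

```text
time_s: 22.2
position: [493.7, 37.1, 313.8]
tool_rot: [0.353, 0.613, -0.353, 0.613]
force: [-0.2, 0.7, -0.8]
finger_gap: 0.703
```

```bash
python3 - <<'E'
from h import *
delta([492.8,37,178],.609)
im=r.snapshot('wrist');cv2.imwrite('pics/wrist11c.png',cv2.resize(cv2.convertScaleAbs(im[110:270,240:400],alpha=2),None,fx=3.7,fy=3.7,interpolation=2))
im=r.snapshot('scene');cv2.imwrite('pics/scene11c.png',cv2.resize(im[110:300,230:420],None,fx=3.15,fy=3.15,interpolation=2))
E
```

```text
t 22.2 pos [493.7  37.1 313.8] yaw 0.526 x [ 0.001  0.    -1.   ] j [ 0.07  0.09 -0.13  1.34  0.    1.12] gap 0.7 F [-0.2  0.7 -0.8]
shift [13.58 -0.09 -0.04] rot [-4.73  0.   -0.03]
```

View pics/wrist11c.png

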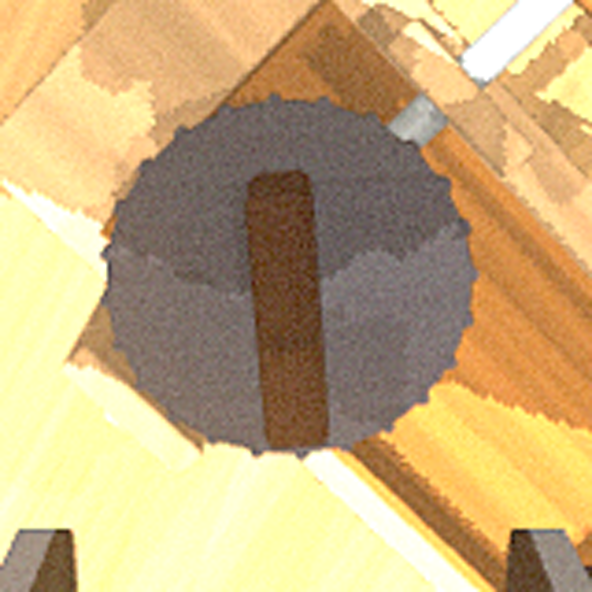

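View pics/scene11c.png

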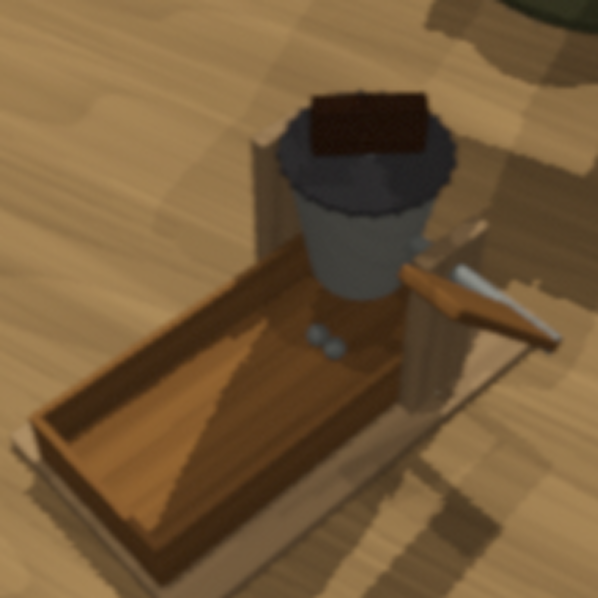

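The bar in the wrist view leans about 4°, which is how far I turned past the stop. That puts its yaw at about 0.60, against 0.61 predicted for cap 0. Both balls are still in the tray and the arm is clear, so I hand in.

```bash
python3 - <<'E'
from h import *
print(r.finish_job())
E
```

```text
the job is handed in; nothing more can be done
None
```

The job is done and handed in at about 22 s of the 64 s allowed. I unscrewed the cap to about 1.4 rad and pressed the paddle down until both balls rolled into the tray. The canister swung upright, and I screwed the cap back down to its stop.

**Last checks:**
- **Cap:** the reaction moment rose to 1.1 N m at the stop. The bar's final angle matches the fully-down prediction to about 0.01 rad.
- **Balls:** both are visible in the tray, and they had not moved between the last two pictures.
- **Canister and arm:** the canister is upright. The gripper is open about 110 mm above the bar, touching nothing.
- **Forces:** the force components I read never exceeded about 10 N. That peak came when I pressed the paddle about 4 mm further than needed, probably against the tip stop.

**What failed or disagreed:**
- The ball detector found nothing in any view, so the balls were confirmed only by eye in the scene pictures.
- The cameras disagreed by about 5 mm on the cap's sideways position, but the grip held both times.
- On the second grip the gripper sat about 3 mm higher than on the first, with no visible effect.

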